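Front up the tins on the bakery display

TASK

Stand the red tin from the counter on the board of the display rack, in the bay with the other three tins; then pull the sprung facing bar (the one with the red knob) right out to its stop, so that it brings the tins forward, and ease it all the way home again without letting it snap back. Finish with all four tins upright in one neat row along the front rail, square to it, packed snugly side by side with no gaps against the wooden end cheek, and leave everything else on the counter where it is.

Things in the scene. Friction and masses are not known exactly. Their poses are not given: they have to be found in the camera images.
- rack: fixed display rack on the counter: a pale board 12 mm thick. Origin on the counter; its x points away from the robot, y to its left, z up. Board: x -110 to 155, y -185 to 180 mm, top at z 12 mm. The display bay is the space on the board between the front rail (near the robot) and the facing bar; its left end is closed by the end cheek, its right (-y) end is open.
- rail_mid (a point): middle of the front rail (dark wood strip with a brass rod), on its inner face at board height: rack x -95, y 0, z 12 mm. The rail runs along the rack's y from -175 to 170 mm; its top is at z 39 mm, small brass balls to 48 mm. A tin touching it has its centre at rack x -68 mm.
- cheek_foot (a point): foot of the fixed dark wooden end cheek on the left, on its inner face: rack x -68, y 165, z 12 mm. The cheek is 10 mm thick, spans rack x -100 to 28 mm, top at z 67 mm. Four tins packed tight against it fill rack y 165 down to -51 mm.
- free_end (a point): middle of the free piece of board at the bay's open right end: rack x -34, y -138, z 12 mm. The three tins in the bay at the start leave at least 80 mm of the board's length free there; a tin stood here is within the facing bar's reach.
- puller (a joint): sprung facing bar across the back of the bay, slides along the rack's x: 0 = home, 0.065 m = pulled to its stop, nearest the robot. 318 mm long (rack y -159 to 159), 10 mm thick, z 14 to 50 mm; front face at rack x 26 mm at home, -39 at the stop: 56 mm from the front rail, so it squares up the tins. Spring: 3 N at home, 9.5 N at the stop, tin friction up to 5 N more; let go, it snaps home.
- puller_knob (a point): middle of the facing bar's red pull knob: an upright cylinder 21 mm in diameter, 35 mm tall, top at z 140 mm, this point at z 122 mm; stands on a narrow plate and stem at the middle of the bar, at rack x 32, y 0 mm when home, and moves with the bar.
- tin_blue: blue square tin, 54 x 54 mm, 80 mm tall, about 0.2 kg, lid of the same colour with a gold rim, small white label; origin at the centre of its underside, x and y axes along its sides, z up. It starts in the bay.
- tin_green: green square tin, 54 x 54 mm, 80 mm tall, about 0.2 kg, lid of the same colour with a gold rim, small white label; origin at the centre of its underside, x and y axes along its sides, z up. It starts in the bay.
- tin_yellow: yellow square tin, 54 x 54 mm, 80 mm tall, about 0.2 kg, lid of the same colour with a gold rim, small white label; origin at the centre of its underside, x and y axes along its sides, z up. It starts in the bay.
- tin_red: red square tin, 54 x 54 mm, 80 mm tall, about 0.2 kg, lid of the same colour with a gold rim, small white label; origin at the centre of its underside, x and y axes along its sides, z up. It starts on the counter, to the right of the rack.
- honey_jar: bystander, to be left alone: squat amber honey jar, 60 mm wide, 85 mm tall; origin at the centre of its underside
- mug: bystander, to be left alone: white mug, 80 mm wide, 90 mm tall, handle on its +y side; origin at the centre of its underside
- tongs: bystander, to be left alone: pair of pale wooden bread tongs lying flat, about 225 mm long and 15 mm thick, along their x axis; origin near mid-length
- bell: bystander, to be left alone: steel counter bell, 76 mm wide, 50 mm tall; origin at the centre of its underside
- syrup: bystander, to be left alone: green glass syrup bottle, 58 mm wide, 170 mm tall; origin at the centre of its underside
- bun0: bystander, to be left alone: golden bun, 84 mm wide, 42 mm tall, on the bread tray; origin at the centre of its underside
- bun1: bystander, to be left alone: golden bun, 84 mm wide, 42 mm tall, on the bread tray; origin at the centre of its underside

How it is judged:
On the way, in this order (a step that is already met when the one before it is completed fails the run):
1. the red tin stands upright on the board in the bay, let go (x of tin_red in the frame of rack between -0.078 and 0.005 m and y of tin_red in the frame of rack between -0.165 and 0.141 m and z of tin_red in the frame of rack between 0.008 and 0.016 m and angle between tin_red's own z axis and vertical below 0.1 rad and contact force between the fingers and tin_red below 0.3 N), for 0.2 s.
2. the facing bar is pulled out to its stop (over 62 of 65 mm) (value of joint puller above 0.062 m), for 0.1 s.
3. the facing bar is home again (under 4 mm) (value of joint puller below 0.004 m), for 0.2 s.
At the end, for the whole second after the job is handed in: All four tins stand upright at rest on the rack's board in one row: centres within 6 mm of the line of tins touching the front rail, sides square to it within 0.08 rad, all within 224 mm of the end cheek (8 mm of gaps in all); the facing bar is home within 4 mm (x of tin_blue in the frame of rack between -0.074 and -0.061 m and y of tin_blue in the frame of rack between -0.032 and 0.141 m and z of tin_blue in the frame of rack between 0.008 and 0.016 m and angle between each of tin_blue, tin_green, tin_yellow, tin_red's own z axis and vertical below 0.06 rad and (angle between the x axis of tin_blue and the x axis of rack, either way round below 0.08 rad or angle between the x axis of tin_blue and the y axis of rack, either way round below 0.08 rad) and linear speed of each of tin_blue, tin_green, tin_yellow, tin_red below 0.02 m/s and x of tin_green in the frame of rack between -0.074 and -0.061 m and y of tin_green in the frame of rack between -0.032 and 0.141 m and z of tin_green in the frame of rack between 0.008 and 0.016 m and (angle between the x axis of tin_green and the x axis of rack, either way round below 0.08 rad or angle between the x axis of tin_green and the y axis of rack, either way round below 0.08 rad) and x of tin_yellow in the frame of rack between -0.074 and -0.061 m and y of tin_yellow in the frame of rack between -0.032 and 0.141 m and z of tin_yellow in the frame of rack between 0.008 and 0.016 m and (angle between the x axis of tin_yellow and the x axis of rack, either way round below 0.08 rad or angle between the x axis of tin_yellow and the y axis of rack, either way round below 0.08 rad) and x of tin_red in the frame of rack between -0.074 and -0.061 m and y of tin_red in the frame of rack between -0.032 and 0.141 m and z of tin_red in the frame of rack between 0.008 and 0.016 m and (angle between the x axis of tin_red and the x axis of rack, either way round below 0.08 rad or angle between the x axis of tin_red and the y axis of rack, either way round below 0.08 rad) and value of joint puller below 0.004 m).
It fails at once if the facing bar snaps back (faster than 0.4 m/s) (velocity of joint puller below -0.4 m/s).
It fails at once if a tin is tipped over (angle between any of tin_blue, tin_green, tin_yellow, tin_red's own z axis and vertical above 0.5 rad).
It fails at once if a bystander is moved by more than 30 mm (distance of any of honey_jar, mug, tongs, bell, syrup, bun0, bun1 from where it was at the start of the episode above 0.03 m).
It also fails if it takes over 70 s, if anything falls off the work surface, if the arm or the gripper's body presses on something with over 40 N, if the wrist force passes 120 N, or if a joint passes its speed limit or range.

ROBOT

A 6-joint arm with a two-finger parallel gripper is mounted at the origin on the work surface. World frame = base frame: x ahead of the robot, y to its left, z up, the work surface at z = 0. Lengths are in m, angles in rad, forces in N, time in s.
With the tool pointing down it reaches from about 0.15 to 0.775 m from the base axis. Payload 6.1 kg.
Tool frame: the origin (TCP) lies midway between the tips of the shut fingers; the grasp point (between the pads) lies r.grip_point_offset behind it (r.grip_point_offset is the distance from the TCP to the grasp point, in m); z points along the fingers, y is the line along which they close (so a half turn about z gives the same grasp; the last joint's range is limited). The gripper opens to 85 mm and grips with 20 to 120 N. Pads are 22 mm wide; open, the fingers measure 114 mm over their backs; the gripper's body (76 mm by 85 mm) begins 54 mm behind the grasp point. The pads swing forward as they close: fully open they stand 13 mm farther back than shut.
Start: joints at [1.202, 0.126, -0.04, 1.405, 0, 1.571], TCP at [0.189, 0.49, 0.231] pointing down, gripper open.
Joint ranges: [-2.72, 2.72], [-0.95, 1.95], [-1.27, 1.35], [-1.78, 2.02], [-1.46, 1.47], [-3.14, 3.14]. Speed limits (rad/s): [2.39, 2.39, 3.01, 3.14, 3.14, 3.14].

INTERFACE

Orientations are given as a unit quaternion [w, x, y, z].
In Python, from cell import status, eyes, r gives the robot as it stands.
- The arm moves only by the shell command python3 -m pendant 'ROWS' [OPENING] [FORCE]. ROWS is JSON, a list that holds one entry, the list of rows, each a list of 6 numbers: the shift along the world's x, y, z in mm, then the turn, a rotation vector about the world's x, y, z in rad. A call has 1 to 10 rows; each row shifts and turns the commanded pose from where the row before left it; what a row does not reach is not made up. A row lasts 1/12 s, in which the tool goes at most 41.7 mm and 7.16 degrees, less where a joint would pass 70% of its speed; a pose out of reach is approached as far as the arm can. A call is refused whole if a number of a shift passes 41.7 or a number of a turn 0.125, either way. A call with a gripper value outside its range is refused whole. OPENING is the opening, from -1 (shut) to 1 (fully open), set as the call begins (- or left out, the last holds). The fingers move at their own pace and stop on an object; FORCE is the grip in N (left out, the last holds). Time passes only in rows, so rows that do not move let the fingers close. It gives the time, the measured TCP pose, the force, the opening and the grip force at its end, in the units of the state.
- status.observe(): the state, without advancing time (a new reading comes with each control period).
- eyes.get_image(name): name is "side" or "top"; returns a dict with "pixels" (420x560x3 uint8, blue, green, red), "mtx" (3x3 intrinsics, pixels), "world_to_cam" (4x4, takes a point from world to camera coordinates). Camera axes: x right, y up, looking along -z (the intrinsics and any distortion apply to the point x, -y, -z); pixel columns grow to the right and rows downward; lengths in m; the calibration is good to about 2 mm. A picture is of the moment at which its call begins. There is no depth.
- r.hand_in(): hands the job in; it is judged then, once.
The state is a dict: "time": time; "q": joint angles; "dq": joint speeds; "joint_torque": joint torques, N m; "ee_pos": TCP position; "tool_rot": TCP orientation; "ft_force": force on the tool from outside, world axes, zero at the start; "wrist_torque": the same for the moment, N m; "width": finger opening in m; "finger_force": force on a finger pad.
Only numpy, scipy, OpenCV 4.12 (cv2) and the standard library are available. Lean on these libraries where they do the work, as an engineer would, in place of code of your own. Each camera call takes 0.05 s, during which the arm holds its last target. There are 200 camera calls.

## Working session

There is one attempt and no reset: what is moved stays moved. The work goes in short steps, Python scripts to look and compute and a shell command to move; the robot and the scene stay as the last step left them, time stands still between calls to the robot, and variables do not carry over. Pictures are saved under pics/ and viewed, at most 10 in all, crops included, and the job is handed in when it is done.

```bash
ls; mkdir -p pics; python3 - <<'E'
from cell import status, eyes, r
import cv2,numpy as np
for n in("top","side"):
    d=eyes.get_image(n);cv2.imwrite(f"pics/{n}0.png",d["pixels"]);print(n,np.round(d["mtx"],1).tolist(),np.round(d["world_to_cam"],3).tolist(),[k for k in d])
print(status.observe(),r.grip_point_offset)
E
```

```text
pics
top [[384.1, 0.0, 273.9], [0.0, 384.1, 211.4], [0.0, 0.0, 1.0]] [[0.027, -1.0, -0.0, 0.008], [0.99, 0.026, 0.14, -0.564], [-0.14, -0.004, 0.99, -1.346], [0.0, 0.0, 0.0, 1.0]] ['pixels', 'mtx', 'world_to_cam']
side [[442.2, 0.0, 287.4], [0.0, 442.2, 213.8], [0.0, 0.0, 1.0]] [[0.84, -0.542, 0.006, -0.442], [0.395, 0.621, 0.677, -0.308], [-0.371, -0.566, 0.736, -1.411], [0.0, 0.0, 0.0, 1.0]] ['pixels', 'mtx', 'world_to_cam']
{'time': 0.1, 'q': array([ 1.20203705e+00,  1.26346309e-01, -4.04752741e-02,  1.40539689e+00,
       -3.02162228e-05,  1.57077978e+00]), 'dq': array([-5.55957455e-04, -2.70566502e-03,  2.28472527e-03,  2.18662400e-03,
        3.96325469e-05,  1.49317175e-03]), 'joint_torque': array([ 2.10162034e-03, -4.36899769e+01,  3.53607595e+01,  1.35948812e-02,
        1.11024733e-04,  8.51927467e-06]), 'ee_pos': array([0.18912234, 0.48937607, 0.2306069 ]), 'tool_rot': array([-1.15519937e-04,  1.83328534e-01,  9.83051445e-01, -7.01791311e-04]), 'ft_force': array([0.00362974, 0.65505836, 0.25665748]), 'wrist_torque': array([0.03873045, 0.01744994, 0.09749858]), 'finger_force': 0.0, 'width': 0.08531933942347267} 0.0187
```

View pics/top0.png

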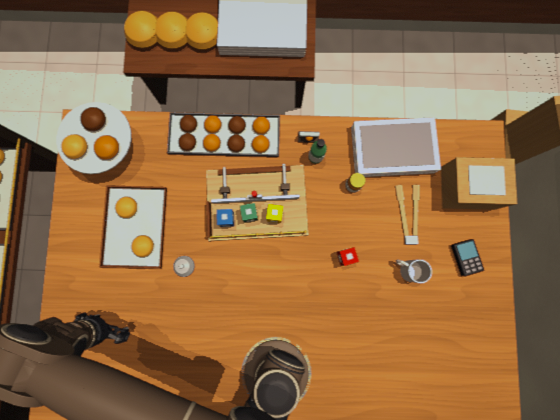

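View pics/side0.png

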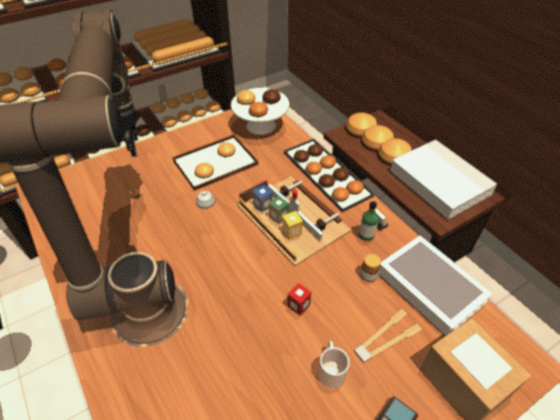

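The top view shows the rack at about (207–307, 168–240), with the blue, green and yellow tins at (225,217), (249,212) and (275,212). The knob is at (254,194) and the red tin at (347,257). In the side view the red tin is at (299,298) and the rack is around (295,215). I'll enlarge both.

```bash
cat > h.py <<'E'
import cv2,numpy as np
from cell import status,eyes,r
def cast(d,uv,z):
    M=np.array(d["mtx"]);T=np.array(d["world_to_cam"]);R=T[:3,:3];c=-R.T@T[:3,3]
    uv=np.atleast_2d(np.array(uv,float));k=np.linalg.inv(M)@np.c_[uv,np.ones(len(uv))].T
    D=(R.T@(k*np.array([[1],[-1],[-1]]))).T
    return c+D*((z-c[2])/D[:,2])[:,None]
def ray(d,uv):
    a=cast(d,uv,0.)[0];T=np.array(d["world_to_cam"]);c=-T[:3,:3].T@T[:3,3];return c,(a-c)/np.linalg.norm(a-c)
def tri(ds,uvs):
    A=np.zeros((3,3));b=np.zeros(3)
    for d,u in zip(ds,uvs):
        c,v=ray(d,u);P=np.eye(3)-np.outer(v,v);A+=P;b+=P@c
    return np.linalg.solve(A,b)
def proj(d,p):
    T=np.array(d["world_to_cam"]);q=T[:3,:3]@np.asarray(p)+T[:3,3];k=np.array(d["mtx"])@(q*[1,-1,-1]);return k[:2]/k[2]
HUE={"red":[(0,6),(174,180)],"yellow":[(26,34)],"green":[(60,90)],"blue":[(100,120)]}
def mask(d,c,box,s=150,v=40):
    h=cv2.cvtColor(d["pixels"],cv2.COLOR_BGR2HSV);m=np.zeros(h.shape[:2],np.uint8)
    for a,b in HUE[c]: m|=cv2.inRange(h,(a,s,v),(b,255,255))
    o=np.zeros_like(m);x0,y0,x1,y1=box;o[y0:y1,x0:x1]=m[y0:y1,x0:x1];return o
E
python3 - <<'E'
from h import *
t=eyes.get_image("top");s=eyes.get_image("side")
for n,d,(x0,y0,x1,y1) in(("top",t,(195,155,375,280)),("side",s,(230,165,380,315))):
    k=4.4 if n=="top" else 4
    im=cv2.resize(d["pixels"][y0:y1,x0:x1],None,fx=k,fy=k,interpolation=cv2.INTER_CUBIC);cv2.imwrite(f"pics/{n}z.png",im)
for c in HUE:
  for n,d,b in(("top",t,(200,160,375,280)),("side",s,(235,170,380,315))):
    m=mask(d,c,b);nn,l,st,ce=cv2.connectedComponentsWithStats(m)
    print(c,n,[(st[i].tolist(),ce[i].round(1).tolist()) for i in range(1,nn) if st[i][4]>8])
E
```

```text
red top [([252, 191, 5, 7, 27], [254.0, 193.8]), ([337, 248, 21, 18, 208], [347.6, 256.4])]
red side [([292, 189, 5, 10, 37], [294.3, 193.0]), ([288, 284, 23, 30, 326], [298.8, 297.2])]
yellow top [([350, 173, 15, 14, 160], [357.2, 179.7]), ([266, 204, 18, 17, 212], [274.3, 212.2])]
yellow side [([284, 212, 17, 13, 94], [292.0, 217.7])]
green top []
green side []
blue top [([217, 210, 16, 15, 166], [224.6, 217.2])]
blue side []
```

View pics/topz.png

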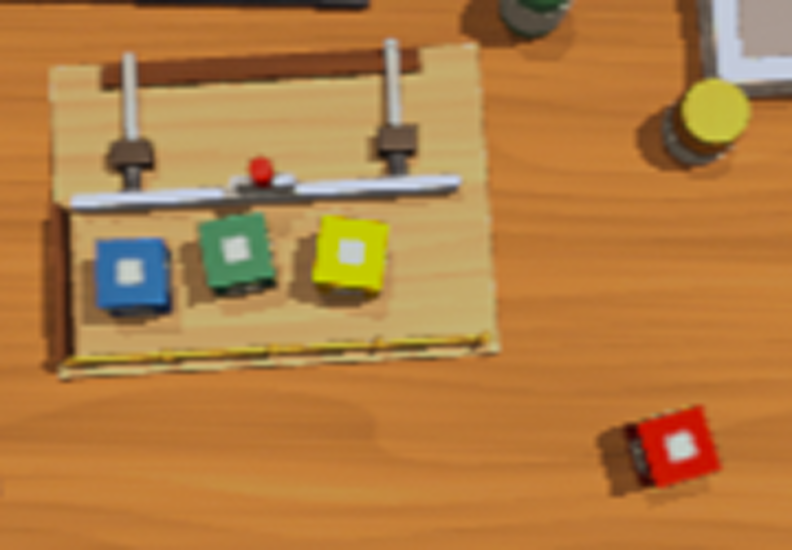

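View pics/sidez.png

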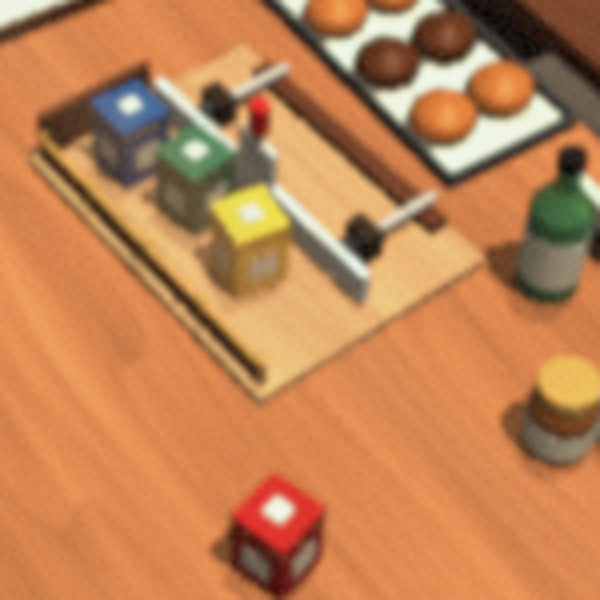

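The top crop shows the board corners at crop (50,66), (478,44), (497,352) and (62,377). The lid labels are blue (129,271), green (235,248), yellow (351,252) and red (680,446), and the knob is at (261,168). The side crop has the labels at (130,104), (195,150), (251,212) and (278,510), the knob at (259,113), and board corners at (262,402), (484,260) and (30,155).

```bash
cat > m.py <<'E'
from h import *
from scipy.spatial.transform import Rotation
t=eyes.get_image("top");s=eyes.get_image("side")
T=lambda x,y:((x+.5)/4.4-.5+195,(y+.5)/4.4-.5+155)
S=lambda x,y:((x+.5)/4-.5+230,(y+.5)/4-.5+165)
# board corners at z=.012 : top TL,TR,BR,BL in rack coords
Rk=np.array([[155,180],[155,-185],[-110,-185],[-110,180]])/1e3
def fit(A,B):
    a=A.mean(0);b=B.mean(0);H=(A-a).T@(B-b);th=np.arctan2(H[0,1]-H[1,0],H[0,0]+H[1,1])
    R=np.array([[np.cos(th),-np.sin(th)],[np.sin(th),np.cos(th)]]);o=b-R@a;return th,o,R,np.abs(A@R.T+o-B).max()
W=cast(t,[T(50,66),T(478,44),T(497,352),T(62,377)],.012)[:,:2]
th,o,R,e=fit(Rk,W);print("rack top",th,o,e)
Ws=cast(s,[S(484,260),S(262,402),S(30,155)],.012)[:,:2]
th2,o2,R2,e2=fit(Rk[1:],Ws) if 0 else fit(Rk[[1,2,3]],Ws);print("rack side",th2,o2,e2)
print("corner heights",[tri([t,s],[T(*a),S(*b)]).round(4).tolist() for a,b in [((478,44),(484,260)),((497,352),(262,402)),((62,377),(30,155))]])
th=(th+th2)/2;o=(o+o2)/2;R=Rotation.from_euler('z',th).as_matrix()[:2,:2]
print("rack mean",th,o)
for n,a,b in(("blue",(129,271),(130,104)),("green",(235,248),(195,150)),("yellow",(351,252),(251,212)),("red",(680,446),(278,510)),("knob",(261,170),(259,115))):
    p=tri([t,s],[T(*a),S(*b)]);print(n,p.round(4),"rack",(R.T@(p[:2]-o)).round(4))
for c,box,z in(("red",(330,240,370,275),.08),("yellow",(260,200,290,225),.092),("blue",(212,205,240,228),.092)):
    m=mask(t,c,box,150,140);q=cv2.minAreaRect(cv2.findNonZero(m));P=cast(t,cv2.boxPoints(q),z)[:,:2]
    e=P-np.roll(P,1,0);print(c,"yaws",np.round(np.arctan2(e[:,1],e[:,0])%(np.pi/2),3),"len",np.linalg.norm(e,axis=1).round(3),"ctr",P.mean(0).round(4))
print("free_end",R@[-.034,-.138]+o,"knob home",R@[.032,0]+o)
E
python3 m.py
```

```text
rack top 0.08207863994782547 [0.57902383 0.08976537] 0.002087810957492331
rack side 0.0761313877625015 [0.58014996 0.08431619] 0.0021992289166625767
corner heights [[0.75, -0.0824, 0.0053], [0.4882, -0.1034, 0.0011], [0.4567, 0.2574, 0.0112]]
rack mean 0.07910501385516348 [0.5795869  0.08704078]
blue [0.5365 0.1955 0.0897] rack [-0.0343  0.1116]
green [0.5569 0.1128 0.0886] rack [-0.0205  0.0275]
yellow [0.5567 0.0207 0.0901] rack [-0.028  -0.0643]
red [ 0.4111 -0.2412  0.0769] rack [-0.1939 -0.3139]
knob [0.6137 0.0928 0.1202] rack [0.0345 0.0031]
red yaws [0.298 0.315 0.292 0.313] len [0.051 0.052 0.051 0.051] ctr [ 0.4096 -0.2384]
yellow yaws [1.472 1.477 1.472 1.471] len [0.055 0.053 0.055 0.053] ctr [0.5549 0.0215]
blue yaws [0.047 0.027 0.042 0.027] len [0.045 0.049 0.045 0.048] ctr [0.534  0.1955]
free_end [ 0.55659833 -0.05321444] knob home [0.61148683 0.0895695 ]
```

Red tin: (0.4105, −0.240), top at z ≈ 0.078, yaw ≈ 0.305. Rack: (0.581, 0.0895), yaw 0.08, with the knob supporting the top-view y. First I'll travel to a point above the red tin.

```bash
python3 -m pendant '[[[11,-36,0,0,0,-0.045],[11,-36,0,0,0,-0.045],[11,-36,0,0,0,-0.045],[11,-36,0,0,0,-0.045],[11,-36,0,0,0,-0.045],[11,-36,0,0,0,-0.045],[11,-36,0,0,0,-0.045],[11,-36,0,0,0,-0.045],[11,-36,0,0,0,-0.045],[11,-36,0,0,0,-0.045]]]' 1 40; python3 -m pendant '[[[11,-36,0,0,0,-0.045],[11,-36,0,0,0,-0.045],[11,-36,0,0,0,-0.045],[11,-36,0,0,0,-0.045],[11,-36,0,0,0,-0.045],[11,-36,0,0,0,-0.045],[11,-36,0,0,0,-0.045],[11,-36,0,0,0,-0.045],[11,-36,0,0,0,-0.045],[0,0,0,0,0,0]]]'; cat > st.py <<'E'
from h import *
from scipy.spatial.transform import Rotation
s=status.observe();q=s["tool_rot"];m=Rotation.from_quat(np.r_[q[1:],q[0]]).as_matrix()
print(round(s["time"],2),"tcp",s["ee_pos"].round(4),"yaw",round(float(np.arctan2(m[1,1],m[0,1])),4),"z",m[:,2].round(3),"ft",s["ft_force"].round(1),"w",round(s["width"],4),"F",round(s["finger_force"],1))
o=np.array([.581,.0895]);R=Rotation.from_euler('z',.08).as_matrix()[:2,:2];print("rack",(R.T@(s["ee_pos"][:2]-o)).round(4))
E
python3 st.py
```

```text
time: 1.13
ee_pos: [0.2992, 0.128, 0.2315]
tool_rot: [0.0, 0.399, 0.917, 0.0]
ft_force: [1.1, 1.0, -0.2]
width: 0.0855
finger_force: 0.0
time: 1.97
ee_pos: [0.3996, -0.1995, 0.2304]
tool_rot: [0.0, 0.577, 0.817, -0.001]
ft_force: [-0.9, 0.5, -0.2]
width: 0.0853
finger_force: 0.0
1.97 tcp [ 0.3996 -0.1995  0.2304] yaw 0.3399 z [-0.    -0.002 -1.   ] ft [-0.9  0.5 -0.2] w 0.0853 F 0.0
rack [-0.2039 -0.2735]
```

```bash
python3 -m pendant '[[[5,-20,0,0,0,-0.02],[6,-20,0,0,0,-0.02],[0,0,-20,0,0,0],[0,0,-25,0,0,0],[0,0,-30,0,0,0],[0,0,-30,0,0,0],[0,0,-20,0,0,0],[0,0,0,0,0,0],[0,0,0,0,0,0]]]'; python3 st.py; python3 - <<'E'
from h import *
a=eyes.get_image("top")["pixels"][205:305,290:410];b=eyes.get_image("side")["pixels"][240:340,240:360]
cv2.imwrite("pics/g1.png",cv2.resize(np.hstack([a,b]),None,fx=3.3,fy=3.3,interpolation=cv2.INTER_CUBIC))
E
```

```text
time: 2.72
ee_pos: [0.4086, -0.2337, 0.1059]
tool_rot: [-0.001, 0.591, 0.807, -0.0]
ft_force: [0.8, -0.6, 0.2]
width: 0.0853
finger_force: 0.0
2.72 tcp [ 0.4086 -0.2337  0.1059] yaw 0.3072 z [-0.002  0.001 -1.   ] ft [ 0.8 -0.6  0.2] w 0.0853 F 0.0
rack [-0.1977 -0.3084]
```

View pics/g1.png

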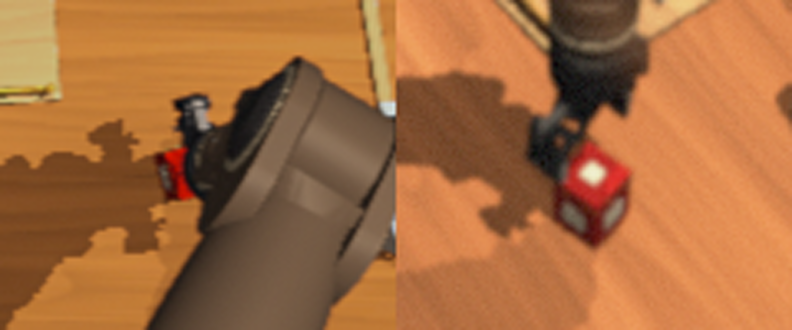

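The side crop shows one finger left of the tin, with the tin below the gripper. The TCP is within about 6 mm, so I'll correct that, descend and grip.

```bash
python3 -m pendant '[[[2,-6,0,0,0,0],[0,0,-15,0,0,0],[0,0,-15,0,0,0],[0,0,-15,0,0,0],[0,0,-15,0,0,0],[0,0,0,0,0,0]]]'; python3 -m pendant '[[[0,0,0,0,0,0],[0,0,0,0,0,0],[0,0,0,0,0,0],[0,0,0,0,0,0],[0,0,0,0,0,0],[0,0,0,0,0,0],[0,0,0,0,0,0]]]' -1 40; python3 st.py
```

```text
time: 3.32
ee_pos: [0.4108, -0.2403, 0.0451]
tool_rot: [-0.001, 0.591, 0.807, -0.0]
ft_force: [-1.1, 0.6, 0.1]
width: 0.0853
finger_force: 0.0
time: 3.9
ee_pos: [0.4122, -0.2411, 0.048]
tool_rot: [0.002, 0.591, 0.807, -0.0]
ft_force: [-1.3, -0.7, 6.3]
width: 0.0535
finger_force: 42.9
3.9 tcp [ 0.4122 -0.2411  0.048 ] yaw 0.3069 z [ 0.002 -0.002 -1.   ] ft [-1.3 -0.7  6.3] w 0.0535 F 42.9
rack [-0.1947 -0.3161]
```

```bash
python3 -m pendant '[[[0,0,15,0,0,0],[0,0,30,0,0,0],[0,0,35,0,0,0],[10,13,30,0,0,-0.02],[20,26,0,0,0,-0.035],[25,33,0,0,0,-0.045],[25,33,0,0,0,-0.045],[25,33,0,0,0,-0.04],[21,28,0,0,0,-0.02],[20,26,0,0,0,-0.02]]]'; python3 -m pendant '[[[0,0,0,0,0,0],[0,0,0,0,0,0],[0,0,0,0,0,0]]]';python3 st.py; python3 - <<'E'
from h import *
a=eyes.get_image("top")["pixels"][155:275,195:335];b=eyes.get_image("side")["pixels"][150:270,220:360]
cv2.imwrite("pics/g2.png",cv2.resize(np.hstack([a,b]),None,fx=2.8,fy=2.8,interpolation=cv2.INTER_CUBIC))
E
```

```text
time: 4.73
ee_pos: [0.5583, -0.0462, 0.1566]
tool_rot: [0.0, 0.678, 0.735, 0.0]
ft_force: [1.1, -1.5, -1.4]
width: 0.0533
finger_force: 43.0
time: 4.98
ee_pos: [0.5569, -0.0483, 0.1562]
tool_rot: [-0.0, 0.677, 0.736, -0.0]
ft_force: [0.2, -1.5, -2.5]
width: 0.0533
finger_force: 43.2
4.98 tcp [ 0.5569 -0.0483  0.1562] yaw 0.0828 z [-0.001 -0.    -1.   ] ft [ 0.2 -1.5 -2.5] w 0.0533 F 43.2
rack [-0.035  -0.1354]
```

View pics/g2.png

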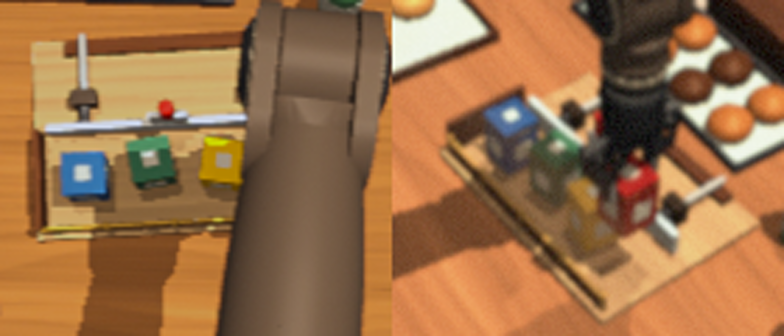

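The red tin hangs high over the free end, clear to the right of yellow. I'll lower it.

```bash
python3 -m pendant '[[[1,0,-15,0,0,0],[0,0,-20,0,0,0],[0,0,-20,0,0,0],[0,0,-15,0,0,0],[0,0,-10,0,0,0],[0,0,-6,0,0,0],[0,0,0,0,0,0],[0,0,0,0,0,0]]]'; python3 -m pendant '[[[0,0,-3,0,0,0],[0,0,-3,0,0,0],[0,0,-2,0,0,0],[0,0,0,0,0,0],[0,0,0,0,0,0]]]';python3 st.py
```

```text
time: 5.75
ee_pos: [0.5583, -0.0488, 0.0709]
tool_rot: [0.0, 0.678, 0.735, 0.0]
ft_force: [0.1, 0.2, -1.1]
width: 0.0531
finger_force: 43.2
time: 6.17
ee_pos: [0.5582, -0.0482, 0.0623]
tool_rot: [-0.0, 0.677, 0.736, -0.0]
ft_force: [0.6, -0.0, -2.0]
width: 0.0531
finger_force: 43.2
6.17 tcp [ 0.5582 -0.0482  0.0623] yaw 0.0822 z [-0. -0. -1.] ft [ 0.6 -0.  -2. ] w 0.0531 F 43.2
rack [-0.0337 -0.1355]
```

```bash
python3 -m pendant '[[[0,0,-1,0,0,0],[0,0,-1,0,0,0],[0,0,0,0,0,0],[0,0,0,0,0,0]]]';python3 st.py
```

```text
time: 6.5
ee_pos: [0.5583, -0.0483, 0.0603]
tool_rot: [-0.0, 0.678, 0.736, -0.0]
ft_force: [0.2, -0.1, -2.4]
width: 0.0534
finger_force: 43.2
6.5 tcp [ 0.5583 -0.0483  0.0603] yaw 0.0821 z [-0.  0. -1.] ft [ 0.2 -0.1 -2.4] w 0.0534 F 43.2
rack [-0.0337 -0.1355]
```

```bash
python3 -m pendant '[[[0,0,-1,0,0,0],[0,0,-1,0,0,0],[0,0,0,0,0,0]]]';python3 st.py;  python3 -m pendant '[[[0,0,-1,0,0,0],[0,0,0,0,0,0],[0,0,0,0,0,0]]]';python3 st.py
```

```text
time: 6.75
ee_pos: [0.5583, -0.0482, 0.06]
tool_rot: [0.0, 0.677, 0.736, 0.0]
ft_force: [-4.4, 0.8, 9.2]
width: 0.0533
finger_force: 44.3
6.75 tcp [ 0.5583 -0.0482  0.06  ] yaw 0.0821 z [ 0.001  0.    -1.   ] ft [-4.4  0.8  9.2] w 0.0533 F 44.3
rack [-0.0337 -0.1355]
time: 7.0
ee_pos: [0.5582, -0.0482, 0.06]
tool_rot: [0.001, 0.677, 0.736, 0.001]
ft_force: [-7.6, 0.3, 17.2]
width: 0.0534
finger_force: 45.2
7.0 tcp [ 0.5582 -0.0482  0.06  ] yaw 0.0821 z [ 0.002 -0.    -1.   ] ft [-7.6  0.3 17.2] w 0.0534 F 45.2
rack [-0.0337 -0.1355]
```

Contact with the board is confirmed. I'll ease up the commanded pose, open and retreat upward.

```bash
python3 -m pendant '[[[0,0,2,0,0,0],[0,0,0,0,0,0]]]'; python3 -m pendant '[[[0,0,0,0,0,0],[0,0,0,0,0,0],[0,0,0,0,0,0],[0,0,0,0,0,0],[0,0,0,0,0,0]]]' 1; python3 -m pendant '[[[0,0,15,0,0,0],[0,0,30,0,0,0],[0,0,40,0,0,0],[0,0,40,0,0,0],[0,0,20,0,0,0],[-40,-20,0,0,0,0],[-40,-20,0,0,0,0],[-40,-20,0,0,0,0],[-40,-20,0,0,0,0],[-40,-20,0,0,0,0]]]';python3 st.py; python3 - <<'E'
from h import *
a=eyes.get_image("top")["pixels"][155:275,195:335];b=eyes.get_image("side")["pixels"][150:270,220:360]
cv2.imwrite("pics/g3.png",cv2.resize(np.hstack([a,b]),None,fx=2.8,fy=2.8,interpolation=cv2.INTER_CUBIC))
E
```

```text
time: 7.17
ee_pos: [0.5587, -0.0484, 0.0601]
tool_rot: [0.001, 0.678, 0.735, 0.0]
ft_force: [0.0, 0.2, 0.4]
width: 0.0537
finger_force: 43.2
time: 7.58
ee_pos: [0.5582, -0.0483, 0.0591]
tool_rot: [-0.0, 0.678, 0.736, -0.0]
ft_force: [-0.3, -0.1, -0.3]
width: 0.0854
finger_force: 0.0
time: 8.42
ee_pos: [0.3702, -0.1418, 0.2041]
tool_rot: [0.0, 0.677, 0.736, -0.0]
ft_force: [0.7, -1.6, 0.2]
width: 0.0852
finger_force: 0.0
8.42 tcp [ 0.3702 -0.1418  0.2041] yaw 0.083 z [ 0. -0. -1.] ft [ 0.7 -1.6  0.2] w 0.0852 F 0.0
rack [-0.2286 -0.2137]
```

View pics/g3.png

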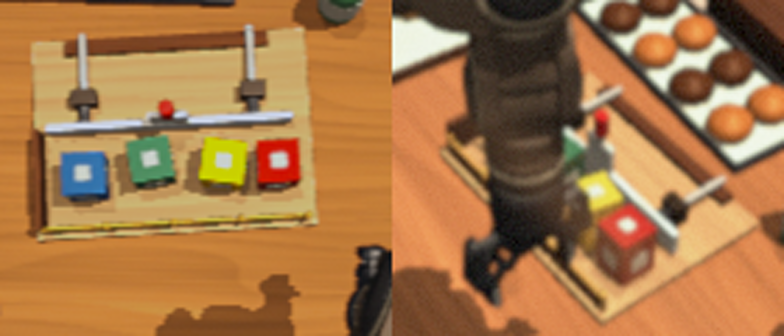

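The red tin stands square in the bay at the right end, its label at crop (279,160). The knob at crop (166,107) is unobstructed. Next I'll go above the knob.

```bash
python3 -m pendant '[[[20,20,0,0,0,0],[30,28,0,0,0,0],[30,28,0,0,0,0],[30,28,0,0,0,0],[30,28,0,0,0,0],[30,28,0,0,0,0],[30,28,0,0,0,0],[30,28,0,0,0,0],[25,26,0,0,0,0],[0,0,0,0,0,0]]]'; python3 -m pendant '[[[0,0,0,0,0,0],[0,0,0,0,0,0]]]'; python3 st.py
```

```text
time: 9.35
ee_pos: [0.6306, 0.1056, 0.2013]
tool_rot: [-0.001, 0.676, 0.737, 0.0]
ft_force: [-1.9, -1.2, -1.1]
width: 0.0853
finger_force: 0.0
time: 9.52
ee_pos: [0.6267, 0.1008, 0.2036]
tool_rot: [-0.0, 0.677, 0.736, -0.001]
ft_force: [-0.6, 0.5, 0.0]
width: 0.0848
finger_force: 0.0
9.52 tcp [0.6267 0.1008 0.2036] yaw 0.0827 z [-0.001 -0.    -1.   ] ft [-0.6  0.5  0. ] w 0.0848 F 0.0
rack [0.0465 0.0076]
```

```bash
python3 -m pendant '[[[-13,-8,0,0,0,0],[0,0,-15,0,0,0],[0,0,-20,0,0,0],[0,0,-20,0,0,0],[0,0,-20,0,0,0],[0,0,-15,0,0,0],[0,0,-6,0,0,0],[0,0,0,0,0,0],[0,0,0,0,0,0]]]'; python3 st.py; python3 -m pendant '[[[0,0,0,0,0,0],[0,0,0,0,0,0],[0,0,0,0,0,0],[0,0,0,0,0,0],[0,0,0,0,0,0],[0,0,0,0,0,0],[0,0,0,0,0,0],[0,0,0,0,0,0]]]' -1 60; python3 st.py
```

```text
time: 10.27
ee_pos: [0.6137, 0.0919, 0.1093]
tool_rot: [0.0, 0.678, 0.735, 0.0]
ft_force: [0.3, -0.1, 0.6]
width: 0.0852
finger_force: 0.0
10.27 tcp [0.6137 0.0919 0.1093] yaw 0.0811 z [ 0.001  0.    -1.   ] ft [ 0.3 -0.1  0.6] w 0.0852 F 0.0
rack [ 0.0328 -0.0002]
time: 10.93
ee_pos: [0.6119, 0.0924, 0.109]
tool_rot: [-0.001, 0.677, 0.736, -0.001]
ft_force: [-9.6, -0.8, 8.3]
width: 0.0193
finger_force: 59.5
10.93 tcp [0.6119 0.0924 0.109 ] yaw 0.0822 z [-0.003 -0.    -1.   ] ft [-9.6 -0.8  8.3] w 0.0193 F 59.5
rack [0.0311 0.0005]
```

```bash
python3 -m pendant '[[[-3,-0.2,0,0,0,0],[-4,-0.3,0,0,0,0],[-4,-0.3,0,0,0,0],[-4,-0.3,0,0,0,0],[-4,-0.3,0,0,0,0],[-4,-0.3,0,0,0,0],[-4,-0.3,0,0,0,0],[-4,-0.3,0,0,0,0],[-4,-0.3,0,0,0,0],[-4,-0.3,0,0,0,0]]]'; python3 -m pendant '[[[-4,-0.3,0,0,0,0],[-4,-0.3,0,0,0,0],[-4,-0.3,0,0,0,0],[-4,-0.3,0,0,0,0],[-4,-0.3,0,0,0,0],[-3,-0.3,0,0,0,0],[0,0,0,0,0,0],[0,0,0,0,0,0]]]'; python3 st.py
```

```text
time: 11.77
ee_pos: [0.5767, 0.0895, 0.1091]
tool_rot: [0.002, 0.678, 0.735, 0.002]
ft_force: [10.8, -0.5, 1.4]
width: 0.0193
finger_force: 59.3
time: 12.43
ee_pos: [0.554, 0.0877, 0.109]
tool_rot: [0.002, 0.678, 0.735, 0.002]
ft_force: [10.3, -1.9, 1.0]
width: 0.0188
finger_force: 59.3
12.43 tcp [0.554  0.0877 0.109 ] yaw 0.0817 z [ 0.005 -0.    -1.   ] ft [10.3 -1.9  1. ] w 0.0188 F 59.3
rack [-0.0271  0.0003]
```

```bash
python3 -m pendant '[[[-3,-0.2,0,0,0,0],[-3,-0.2,0,0,0,0],[-2,-0.2,0,0,0,0],[0,0,0,0,0,0],[0,0,0,0,0,0]]]'; python3 st.py;  python3 -m pendant '[[[-1,0,0,0,0,0],[0,0,0,0,0,0],[0,0,0,0,0,0]]]'; python3 st.py
```

```text
time: 12.85
ee_pos: [0.5469, 0.0871, 0.109]
tool_rot: [0.002, 0.678, 0.735, 0.002]
ft_force: [13.3, -1.0, -0.6]
width: 0.019
finger_force: 59.5
12.85 tcp [0.5469 0.0871 0.109 ] yaw 0.0816 z [ 0.006 -0.    -1.   ] ft [13.3 -1.  -0.6] w 0.019 F 59.5
rack [-0.0342  0.0003]
time: 13.1
ee_pos: [0.5469, 0.0871, 0.1091]
tool_rot: [0.003, 0.678, 0.735, 0.003]
ft_force: [17.2, -1.8, -3.3]
width: 0.0196
finger_force: 59.5
13.1 tcp [0.5469 0.0871 0.1091] yaw 0.0816 z [ 0.008 -0.    -1.   ] ft [17.2 -1.8 -3.3] w 0.0196 F 59.5
rack [-0.0342  0.0003]
```

The bar is against its stop: 65 mm travelled, and the force rises without motion. Now I'll ease it home.

```bash
python3 -m pendant '[[[2,0.1,0,0,0,0],[4,0.3,0,0,0,0],[4,0.3,0,0,0,0],[4,0.3,0,0,0,0],[4,0.3,0,0,0,0],[4,0.3,0,0,0,0],[4,0.3,0,0,0,0],[4,0.3,0,0,0,0],[4,0.3,0,0,0,0],[4,0.3,0,0,0,0]]]'; python3 -m pendant '[[[4,0.3,0,0,0,0],[4,0.3,0,0,0,0],[4,0.3,0,0,0,0],[4,0.3,0,0,0,0],[4,0.3,0,0,0,0],[4,0.3,0,0,0,0],[3,0.3,0,0,0,0],[2,0.1,0,0,0,0],[0,0,0,0,0,0],[0,0,0,0,0,0]]]'; python3 st.py
```

```text
time: 13.93
ee_pos: [0.582, 0.09, 0.109]
tool_rot: [0.001, 0.678, 0.735, 0.001]
ft_force: [5.5, -1.1, 5.2]
width: 0.0189
finger_force: 59.9
time: 14.77
ee_pos: [0.6103, 0.0923, 0.109]
tool_rot: [0.0, 0.678, 0.735, 0.001]
ft_force: [3.8, 0.5, 7.5]
width: 0.0194
finger_force: 60.1
14.77 tcp [0.6103 0.0923 0.109 ] yaw 0.082 z [ 0.001  0.    -1.   ] ft [3.8 0.5 7.5] w 0.0194 F 60.1
rack [0.0295 0.0004]
```

Slightly short of home, so continue until the end stop pushes back.

```bash
python3 -m pendant '[[[1,0,0,0,0,0],[1,0,0,0,0,0],[0,0,0,0,0,0],[0,0,0,0,0,0]]]'; python3 st.py;  python3 -m pendant '[[[1,0,0,0,0,0],[0,0,0,0,0,0],[0,0,0,0,0,0]]]'; python3 st.py
```

```text
time: 15.1
ee_pos: [0.6118, 0.0924, 0.109]
tool_rot: [0.0, 0.677, 0.736, 0.0]
ft_force: [2.1, 0.5, 7.1]
width: 0.0192
finger_force: 60.2
15.1 tcp [0.6118 0.0924 0.109 ] yaw 0.0822 z [ 0.001  0.001 -1.   ] ft [2.1 0.5 7.1] w 0.0192 F 60.2
rack [0.0309 0.0005]
time: 15.35
ee_pos: [0.6118, 0.0924, 0.109]
tool_rot: [-0.001, 0.677, 0.736, -0.0]
ft_force: [-2.3, 0.9, 8.4]
width: 0.0192
finger_force: 60.4
15.35 tcp [0.6118 0.0924 0.109 ] yaw 0.0823 z [-0.001  0.001 -1.   ] ft [-2.3  0.9  8.4] w 0.0192 F 60.4
rack [0.031  0.0005]
```

```bash
python3 -m pendant '[[[0,0,0,0,0,0],[0,0,0,0,0,0],[0,0,0,0,0,0],[0,0,0,0,0,0],[0,0,10,0,0,0],[0,0,30,0,0,0],[0,0,30,0,0,0],[0,0,20,0,0,0],[0,0,0,0,0,0]]]' 1; python3 -m pendant '[[[-10,-26,0,0,0,0],[-10,-26,0,0,0,0],[-10,-26,0,0,0,0],[-10,-26,0,0,0,0],[-10,-26,0,0,0,0],[-10,-26,0,0,0,0],[-10,-28,0,0,0,0],[-12,-28,0,0,0,0],[0,0,0,0,0,0],[0,0,0,0,0,0]]]' -1 40; python3 st.py; python3 - <<'E'
from h import *
a=eyes.get_image("top")["pixels"][155:275,195:335];b=eyes.get_image("side")["pixels"][150:270,220:360]
cv2.imwrite("pics/g4.png",cv2.resize(np.hstack([a,b]),None,fx=2.8,fy=2.8,interpolation=cv2.INTER_CUBIC))
E
```

```text
time: 16.1
ee_pos: [0.6148, 0.0925, 0.2042]
tool_rot: [0.002, 0.678, 0.735, 0.003]
ft_force: [0.2, -0.2, 0.3]
width: 0.0855
finger_force: 0.0
time: 16.93
ee_pos: [0.5303, -0.1209, 0.1983]
tool_rot: [-0.0, 0.679, 0.735, 0.0]
ft_force: [-0.7, 0.0, -0.6]
width: -0.0002
finger_force: 0.0
16.93 tcp [ 0.5303 -0.1209  0.1983] yaw 0.0791 z [-0.  0. -1.] ft [-0.7  0.  -0.6] w -0.0002 F 0.0
rack [-0.0674 -0.2057]
```

View pics/g4.png

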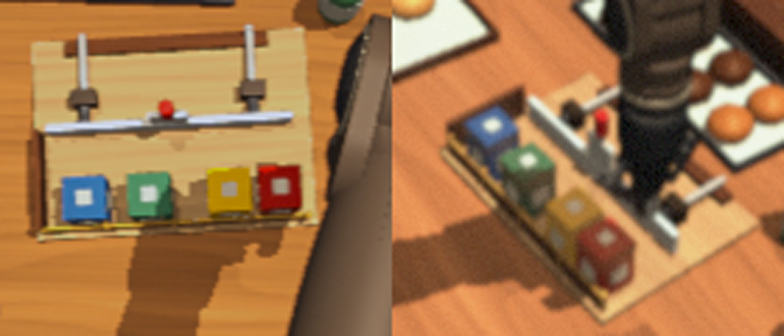

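All four tins now sit square along the rail with gaps, and the bar is home. I'll lower the shut fingers beyond the open end and push the row to the cheek.

```bash
python3 -m pendant '[[[0,0,-15,0,0,0],[0,0,-25,0,0,0],[0,0,-30,0,0,0],[0,0,-30,0,0,0],[0,0,-30,0,0,0],[0,0,-20,0,0,0],[0,0,-13,0,0,0],[0,0,0,0,0,0],[0,0,0,0,0,0]]]'; python3 st.py; python3 -m pendant '[[[0,5,0,0,0,0],[-0.5,6,0,0,0,0],[-0.5,6,0,0,0,0],[-0.5,6,0,0,0,0],[-0.5,6,0,0,0,0],[-0.5,6,0,0,0,0],[-0.5,6,0,0,0,0],[-0.5,6,0,0,0,0],[-0.4,5,0,0,0,0],[-0.4,5,0,0,0,0]]]'; python3 st.py;
```

```text
time: 17.78
ee_pos: [0.5308, -0.1186, 0.0348]
tool_rot: [-0.001, 0.677, 0.736, -0.0]
ft_force: [0.7, 0.4, -0.2]
width: 0.0005
finger_force: 0.0
17.78 tcp [ 0.5308 -0.1186  0.0348] yaw 0.0837 z [-0.002  0.001 -1.   ] ft [ 0.7  0.4 -0.2] w 0.0005 F 0.0
rack [-0.0667 -0.2034]
time: 18.62
ee_pos: [0.5267, -0.0625, 0.0355]
tool_rot: [0.0, 0.678, 0.735, -0.0]
ft_force: [0.4, -3.5, 1.3]
width: 0.0004
finger_force: 0.0
18.62 tcp [ 0.5267 -0.0625  0.0355] yaw 0.0819 z [ 0.    -0.001 -1.   ] ft [ 0.4 -3.5  1.3] w 0.0004 F 0.0
rack [-0.0663 -0.1472]
```

```bash
python3 -m pendant '[[[-0.4,5,0,0,0,0],[-0.4,5,0,0,0,0],[-0.4,5,0,0,0,0],[-0.4,5,0,0,0,0],[-0.4,5,0,0,0,0],[-0.4,5,0,0,0,0],[-0.4,5,0,0,0,0],[-0.4,5,0,0,0,0],[-0.4,5,0,0,0,0],[-0.4,5,0,0,0,0]]]'; python3 -m pendant '[[[-0.4,4,0,0,0,0],[-0.4,4,0,0,0,0],[-0.3,4,0,0,0,0],[-0.3,4,0,0,0,0],[-0.3,4,0,0,0,0],[0,0,0,0,0,0]]]'; python3 st.py;
```

```text
time: 19.45
ee_pos: [0.5224, -0.0123, 0.0351]
tool_rot: [-0.0, 0.678, 0.736, -0.0]
ft_force: [-0.2, -2.9, 0.1]
width: -0.0001
finger_force: 0.0
time: 19.95
ee_pos: [0.5207, 0.0082, 0.0352]
tool_rot: [-0.0, 0.677, 0.736, 0.0]
ft_force: [-0.4, -1.3, -1.0]
width: 0.0001
finger_force: 0.0
19.95 tcp [0.5207 0.0082 0.0352] yaw 0.0828 z [-0.     0.001 -1.   ] ft [-0.4 -1.3 -1. ] w 0.0001 F 0.0
rack [-0.0666 -0.0762]
```

```bash
python3 -m pendant '[[[-0.2,3,0,0,0,0],[-0.2,3,0,0,0,0],[-0.2,3,0,0,0,0],[0,0,0,0,0,0],[0,0,0,0,0,0]]]'; python3 st.py; python3 -m pendant '[[[-0.2,2,0,0,0,0],[0,0,0,0,0,0],[0,0,0,0,0,0]]]'; python3 st.py
```

```text
time: 20.37
ee_pos: [0.5203, 0.0168, 0.0353]
tool_rot: [-0.0, 0.677, 0.736, 0.0]
ft_force: [0.4, -1.7, -0.3]
width: 0.0
finger_force: 0.0
20.37 tcp [0.5203 0.0168 0.0353] yaw 0.0825 z [ 0.     0.001 -1.   ] ft [ 0.4 -1.7 -0.3] w 0.0 F 0.0
rack [-0.0663 -0.0676]
time: 20.62
ee_pos: [0.5202, 0.0183, 0.0354]
tool_rot: [0.0, 0.678, 0.735, 0.0]
ft_force: [0.6, -2.9, -0.0]
width: -0.0
finger_force: 0.0
20.62 tcp [0.5202 0.0183 0.0354] yaw 0.082 z [ 0.  0. -1.] ft [ 0.6 -2.9 -0. ] w -0.0 F 0.0
rack [-0.0663 -0.0661]
```

```bash
python3 -m pendant '[[[-0.2,2,0,0,0,0],[-0.1,1,0,0,0,0],[0,0,0,0,0,0],[0,0,0,0,0,0]]]'; python3 st.py; python3 -m pendant '[[[-0.1,1,0,0,0,0],[0,0,0,0,0,0],[0,0,0,0,0,0]]]'; python3 st.py; python3 -m pendant '[[[-0.1,1,0,0,0,0],[0,0,0,0,0,0],[0,0,0,0,0,0]]]'; python3 st.py
```

```text
time: 20.95
ee_pos: [0.5201, 0.019, 0.0354]
tool_rot: [0.002, 0.678, 0.735, -0.002]
ft_force: [2.3, -13.3, 0.1]
width: 0.0002
finger_force: 0.0
20.95 tcp [0.5201 0.019  0.0354] yaw 0.0806 z [ 0.001 -0.005 -1.   ] ft [  2.3 -13.3   0.1] w 0.0002 F 0.0
rack [-0.0664 -0.0654]
time: 21.2
ee_pos: [0.5201, 0.0189, 0.0355]
tool_rot: [0.003, 0.678, 0.735, -0.002]
ft_force: [0.8, -17.8, -0.3]
width: 0.0
finger_force: 0.0
21.2 tcp [0.5201 0.0189 0.0355] yaw 0.08 z [ 0.001 -0.007 -1.   ] ft [  0.8 -17.8  -0.3] w 0.0 F 0.0
rack [-0.0664 -0.0655]
time: 21.45
ee_pos: [0.5201, 0.0188, 0.0355]
tool_rot: [0.004, 0.679, 0.735, -0.003]
ft_force: [1.9, -21.7, 1.1]
width: 0.0002
finger_force: 0.0
21.45 tcp [0.5201 0.0188 0.0355] yaw 0.0793 z [ 0.001 -0.01  -1.   ] ft [  1.9 -21.7   1.1] w 0.0002 F 0.0
rack [-0.0664 -0.0656]
```

The row is solid against the cheek. I'll back off, rise, move clear and look.

```bash
python3 -m pendant '[[[0.3,-4,0,0,0,0],[1,-12,0,0,0,0],[1,-20,0,0,0,0],[1,-25,0,0,0,0],[0,0,15,0,0,0],[0,0,35,0,0,0],[0,0,40,0,0,0],[0,-20,40,0,0,0],[0,-40,30,0,0,0],[-20,-35,0,0,0,0]]]'; python3 -m pendant '[[[-20,-35,0,0,0,0],[-20,-35,0,0,0,0],[-20,-35,0,0,0,0],[0,0,0,0,0,0],[0,0,0,0,0,0]]]'; python3 st.py; python3 - <<'E'
from h import *
a=eyes.get_image("top")["pixels"][155:275,195:335];b=eyes.get_image("side")["pixels"][150:270,220:360]
cv2.imwrite("pics/g5.png",cv2.resize(np.hstack([a,b]),None,fx=2.8,fy=2.8,interpolation=cv2.INTER_CUBIC))
E
```

```text
time: 22.28
ee_pos: [0.5077, -0.1256, 0.1936]
tool_rot: [0.004, 0.676, 0.737, 0.003]
ft_force: [0.5, -0.8, -0.3]
width: 0.0
finger_force: 0.0
time: 22.7
ee_pos: [0.4419, -0.2314, 0.1877]
tool_rot: [-0.0, 0.679, 0.734, 0.001]
ft_force: [0.6, 0.1, -0.1]
width: -0.0003
finger_force: 0.0
22.7 tcp [ 0.4419 -0.2314  0.1877] yaw 0.0778 z [ 0.001  0.001 -1.   ] ft [ 0.6  0.1 -0.1] w -0.0003 F 0.0
rack [-0.1643 -0.3087]
```

View pics/g5.png

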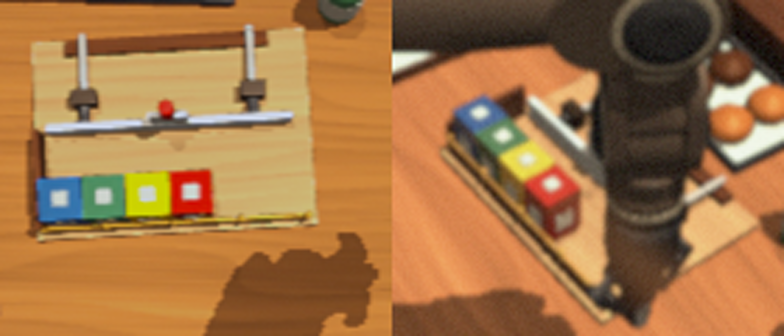

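The four tins stand in one tight, straight row along the rail against the cheek. The labels are at crop (59,198), (103,196), (147,193) and (191,191), and the bar is home. A quick numeric check comes before handing in.

```bash
python3 - <<'E'
from h import *
from scipy.spatial.transform import Rotation
t=eyes.get_image("top");R=Rotation.from_euler('z',.08).as_matrix()[:2,:2]
m=cv2.inRange(cv2.cvtColor(t["pixels"],cv2.COLOR_BGR2HSV),(0,0,150),(180,70,255));m[:218]=0;m[232:]=0;m[:,:210]=0;m[:,270:]=0
n,l,s,c=cv2.connectedComponentsWithStats(m)
for i in range(1,n):
    if s[i][4]>5: print(((cast(t,c[i],.092)[0,:2]-[.581,.0895])@R).round(4))
E
```

```text
[-0.0682 -0.0229]
[-0.0681  0.1391]
[-0.0676  0.0846]
[-0.0689  0.0306]
```

Spacing is 54 mm, x is about −68 mm, and the outer tins are at y 139 and −23, all within limits.

```bash
python3 -c "
from cell import r
print(r.hand_in())"
```

```text
the job is handed in; nothing more can be done
None
```

I stood the red tin in the bay, pulled the bar to its stop and eased it home, then pushed the four tins into one tight, square row against the cheek, touching the front rail; I handed the job in at about 23 s, but no verdict came back.

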